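# Bolt the solvent chest shut

## Task

Bolt the lid of the yellow solvent chest shut: with one fingertip hold the long spring catch plate down, and while it is held push the bolt's upright thumb tab with the other fingertip, towards the chest's front edge, until the bolt is fully home in its keep. Then take both fingers away so that the catch springs up and locks the bolt, and finish clear of everything. Do it with the fingertips alone: pinch and lift nothing, keep the lid shut, do not force the bolt past the raised catch, and leave the bottle and the other things where they stand.

Things in the scene. Friction and masses are not known exactly. Their poses are not given: they have to be found in the camera images.
- chest: yellow sheet-steel solvent chest, 300 (x) x 400 (y) x 200 mm high, fixed. Origin: centre of its underside; x points from its front (fixed sill, on the robot's side) to its back (hinges), y to the left seen from the front, z up. Lid and sill tops are level, 200 mm up. A low bow handle, 22 mm high, stands on the lid near its front edge, 115 to 185 mm to +y of the middle
- keep: the keep: steel staple on the middle of the sill, 40 mm wide, 30 mm high; origin under its centre; axes as the chest's. The bolt, a flat steel bar 20 mm wide with its top 23 mm above the lid, slides into it along -x through two guides (30 mm wide, tops 29 mm above the lid) on a dark base plate, 172 x 104 x 4 mm, in the middle of the lid. Keep and bar are on the chest's centre line (y = 0)
- catch_plate: press plate of the spring catch: a level ribbed steel plate, 90 (x, along the bolt) x 26 mm, on the bar's +y side, its middle 31 mm from the bar's centre line. Origin: centre of its top face, 30 mm above the lid while up; axes as the chest's. It sinks straight and level wherever along it you press, and a fingertip may slide along it. While up, its tongue stands in a notch of the bolt
- catch (a joint): how far the catch plate is down, m: 0 up, 0.010 fully down. Above 0.0055 the bolt is free to slide, below it is locked. The spring pushes back with 4 N when up, about 7 N where the bolt comes free, 9 N fully down. With the bolt between its ends the plate cannot rise above about 0.0045; at either end it springs up to 0 when let go
- thumb_tab: the bolt's upright thumb tab: steel plate 26 mm wide (y), 5 mm thick (x), 34 mm high, on the bar's -y side, its middle 31 mm from the bar's centre line (62 mm from the catch plate's). Origin: middle of its top edge, 52 mm above the lid; axes as the chest's. Push its back (+x) face towards -x; behind it is free space down to the base plate. At the start it is 3 to 5 mm in front of the catch plate's middle
- bolt (a joint): how far the bolt is shot, m: 0 drawn (it starts at 0 to 0.0015), 0.030 fully home, against its stop. It takes 2 to 5 N to slide with the catch down. The catch can spring up and lock it home from about 0.0285 on
- lid (a joint): opening of the chest's lid, rad: 0 shut. It is hinged at the back and weighs 3 kg
- dropper: small amber dropper bottle with a black rubber bulb, 25 mm in diameter, 72 mm high, standing on the lid on the thumb tab's side; origin centre of its underside. Leave it alone
- cup: small aluminium measuring cup, 60 mm across the rim, 40 mm high, on the lid on the catch plate's side; origin centre of its underside. Leave it alone
- spatula: flat steel lab spatula, 212 mm long, 9 to 20 mm wide, 4 mm thick, lying across the lid behind the bolt; origin near its middle, on the underside, x along its length. Leave it alone
- flask: conical glass flask with a steel funnel in its neck, 96 mm in diameter, 192 mm high, on the bench beside the chest's -y end; origin centre of its underside. Leave it alone
- jar: amber glass jar with a white lid, 90 mm in diameter, 134 mm high, on the bench beside the chest's +y end; origin centre of its underside. Leave it alone

How it is judged:
On the way, in this order (a step that is already met when the one before it is completed fails the run):
1. a finger holds the catch plate down with the bolt still drawn (value of joint catch above 0.0052 m and contact force between the fingers and catch_plate above 1 N and value of joint bolt below 0.006 m), for 0.05 s.
2. with the catch plate still held down by a finger, a finger pushes the bolt's thumb tab along the middle of its travel (value of joint catch above 0.004 m and contact force between the fingers and catch_plate above 0.5 N and contact force between the fingers and thumb_tab above 0.5 N and value of joint bolt between 0.009 and 0.027 m), for 0.02 s.
At the end, for the whole second after the job is handed in: the bolt is home (shot at least 27.5 of its 30 mm) and at rest, the catch has sprung up into its notch (less than 2 mm down), the lid is shut (less than 0.02 rad), and the dropper bottle, cup, spatula, flask and jar are within 25 mm of where they stood (value of joint bolt above 0.0275 m and value of joint catch below 0.002 m and value of joint lid below 0.02 rad and velocity of joint bolt below 0.005 m/s and distance of each of dropper, cup, spatula, flask, jar from where it was at the start of the episode below 0.025 m); the robot touches nothing.
It fails at once if the lid is lifted (more than 0.06 rad) (value of joint lid above 0.06 rad).
It fails at once if the bolt is forced past the raised catch (value of joint catch below 0.003 m and value of joint bolt between 0.006 and 0.025 m).
It fails at once if the dropper bottle, cup or spatula is lifted, carried, knocked over or pushed away (moved more than 25 mm or tipped more than 0.4 rad) (distance of any of dropper, cup, spatula from where it was at the start of the episode above 0.025 m or angle between any of dropper, cup, spatula's own z axis and vertical above 0.4 rad).
It fails at once if the flask or jar is lifted, carried, knocked over or pushed away (moved more than 25 mm or tipped more than 0.4 rad) (distance of any of flask, jar from where it was at the start of the episode above 0.025 m or angle between any of flask, jar's own z axis and vertical above 0.4 rad).
It also fails if it takes over 38 s, if anything falls off the work surface, if the arm or the gripper's body presses on something with over 40 N, if the wrist force passes 120 N, or if a joint passes its speed limit or range.

## Robot

A 7-joint arm with a two-finger parallel gripper is mounted at the origin on the work surface. World frame = base frame: x ahead of the robot, y to its left, z up, the work surface at z = 0. Lengths are in m, angles in rad, forces in N, time in s.
With the tool pointing down it reaches from about 0.4 to 0.85 m from the base axis. Payload 10.4 kg.
Tool frame: the origin (TCP) lies at the very end of the fingers, on their centre line; the grasp point (between the pads) lies 19 mm behind it; z points along the fingers, y is the line along which they close (so a half turn about z gives the same grasp; the last joint's range is limited). The gripper opens to 87 mm and grips with 3 to 60 N. Pads are 19 mm wide; open, the fingers measure 117 mm over their backs; the gripper's body (75 mm by 190 mm) begins 51 mm behind the grasp point.
Start: joints at [1.123, 0.332, -0.065, 1.46, 0.022, 1.35, -0.088], TCP at [0.258, -0.569, 0.223] pointing down, gripper open.
Joint ranges: [-2.6, 2.6], [-0.5, 2.12], [-1.47, 1.34], [0.16, 2.42], [-1.27, 4.41], [0.06, 2.06], [-2.6, 2.6]. Speed limits (rad/s): [2.22, 2.22, 2.79, 2.79, 3.14, 3.14, 3.14].

## Interface

Orientations are given as a unit quaternion [x, y, z, w].
In Python, from bench import * gives the robot as it stands.
- The arm moves only by the tool step_arm, never from a script. Its arguments are lists of equal length, an entry for each row: "delta_pos": the shift along the world's x, y, z in units of 25 mm (1.0 is 25 mm), a list of three; "turn": the turn about the world's z in units of 0.12 rad (1.0 is 0.12 rad). In form: {"delta_pos": [[tx, ty, tz], ...], "turn": [turn, ...]}. A call has 1 to 12 rows; each row shifts and turns the commanded pose from where the row before left it; what a row does not reach is not made up. A row lasts 1/10 s, in which the tool goes at most 50 mm and 8.59 degrees, less where a joint would pass 70% of its speed; a pose out of reach is approached as far as the arm can. A call with a number of a shift or a turn outside -1 to 1 is refused whole. A call with a gripper value outside its range is refused whole. "grip" is the closure, from 0 (fully open) to 1 (shut), set as the call begins (left out, the last holds). The fingers move at their own pace and stop on an object; "newtons" is the grip in N (left out, the last holds). Time passes only in rows, so rows that do not move let the fingers close. It gives the time, the measured TCP pose, the force, the opening and the grip force at its end, in the units of the state.
- read_state(): the state, without advancing time (a new reading comes with each control period).
- camera(name): name is "scene" or "top" or "wrist"; returns a dict with "image" (400x640x3 uint8, red, green, blue), "z_map" (400x640 float32, m along the optical axis (not along the pixel's ray), 0 where there is no reading), "mtx" (3x3 intrinsics, pixels), "view" (4x4, takes a point from world to camera coordinates). Camera axes: x right, y up, looking along -z (the intrinsics and any distortion apply to the point x, -y, -z); pixel columns grow to the right and rows downward; lengths in m; the calibration is good to about 2 mm. The wrist camera is an equidistant fisheye: a pixel r from the principal point sees the ray r / f radians off the axis. A picture is of the moment at which its call begins.
- close_job(): hands the job in; it is judged then, once.
The state is a dict: "time": time; "joint_positions": joint angles; "joint_vel": joint speeds; "joint_torque": joint torques, N m; "ee_pos": TCP position; "eef_rot": TCP orientation; "ft_force": force on the tool from outside, world axes, zero at the start; "torque": the same for the moment, N m; "width": finger opening in m; "grip_force": force on a finger pad.
Only numpy, scipy, OpenCV 4.12 (cv2) and the standard library are available. Lean on these libraries where they do the work, as an engineer would, in place of code of your own. Each camera call takes 0.05 s, during which the arm holds its last target. There are 200 camera calls.

## Working session

There is one attempt and no reset: what is moved stays moved. The work goes in short steps, Python scripts to look and compute and a tool call to move; the robot and the scene stay as the last step left them, time stands still between calls to the robot, and variables do not carry over. Pictures are saved under pics/ and viewed, at most 10 in all, crops included, and the job is handed in when it is done.

Besides the shell and the picture viewer there is one more tool, called after "Emit:" in YAML: its name, and indented under it one key for each argument. step_arm: Moves the arm, as the interface text tells. Shifts and turns lie within -1 to 1; 1 stands for 25 mm of shift or 0.12 rad of turn. Its arguments: {"type":"object","properties":{"delta_pos":{"type":"array"},"turn":{"type":"array"},"grip":{"type":"number"},"newtons":{"type":"number"}},"required":["delta_pos","turn"]}

```bash
mkdir -p pics; cat > h.py <<'E'
from bench import *
import numpy as np, cv2
def pts(c):
    # world xyz map from z_map (pinhole)
    K=c["mtx"];V=c["view"];z=c["z_map"]
    v,u=np.mgrid[0:400,0:640]
    X=(u-K[0,2])/K[0,0]*z;Y=(v-K[1,2])/K[1,1]*z
    P=np.stack([X,-Y,-z,np.ones_like(z)],-1)
    return (P@np.linalg.inv(V).T)[...,:3]
E
python3 - <<'E'
from h import *
s=read_state();print(s)
for n in("scene","top"):
    c=camera(n);cv2.imwrite(f"pics/{n}0.png",c["image"][:,:,::-1]);np.savez(f"{n}0.npz",**c)
    print(n,c["mtx"],c["view"],(c["z_map"]>0).mean())
E
```

```text
{'time': 0.0, 'joint_positions': array([ 1.12338832,  0.33284832, -0.06472874,  1.46093577,  0.02159015,
        1.3499237 , -0.08849352]), 'joint_vel': array([-0.00019362, -0.0024324 ,  0.00164915,  0.00121979, -0.00196023,
        0.00110368, -0.00127694]), 'joint_torque': array([-7.29572967e-04, -6.23258972e+01,  2.40881578e-02, -3.89897847e+01,
       -6.13720785e-02,  3.98255582e-02,  1.30072376e-04]), 'ee_pos': array([ 0.25744145, -0.56908367,  0.22177137]), 'eef_rot': array([ 9.77521185e-01,  2.10836022e-01, -1.73260362e-04, -6.88492602e-04]), 'ft_force': array([ 0.28763602, -1.22242615,  0.80541439]), 'torque': array([-0.01005888, -0.03675885, -0.03043347]), 'grip_force': 0.0, 'width': 0.08662631999745646}
scene [[429.49625364   0.         323.78325843]
 [  0.         429.49625364 200.74264833]
 [  0.           0.           1.        ]] [[ 0.85262926  0.52247669 -0.00643858 -0.50788673]
 [-0.3769327   0.6235564   0.68490814  0.08482256]
 [ 0.36186335 -0.58154581  0.72860098 -1.37317157]
 [ 0.          0.          0.          1.        ]] 0.9958671875
top [[386.86541388   0.         324.07001501]
 [  0.         386.86541388 203.73943744]
 [  0.           0.           1.        ]] [[ 0.07610455 -0.99709774 -0.00204699  0.01307792]
 [ 0.9757419   0.0740516   0.20601969 -0.61385872]
 [-0.20527018 -0.01767637  0.97854571 -1.06850156]
 [ 0.          0.          0.          1.        ]] 0.99598828125
```

View pics/top0.png

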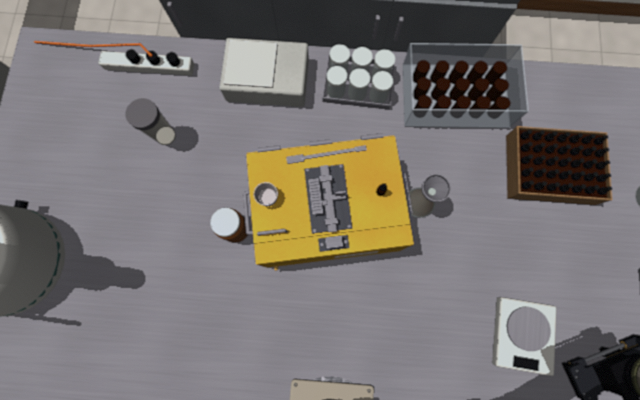

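View pics/scene0.png

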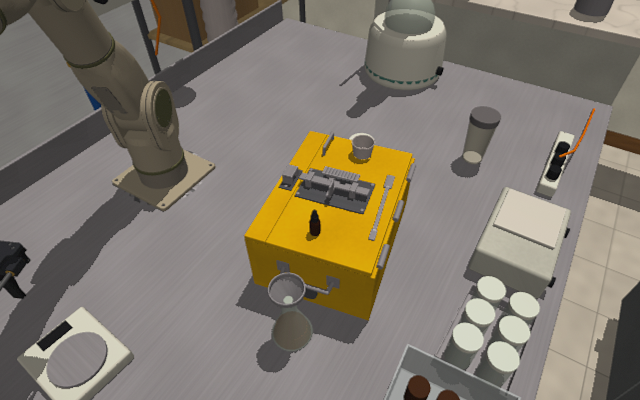

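Top view: the chest is centred near (330,200), with its front towards the bottom of the image. The keep is at (333,243), the catch plate is left of the bar near (316,197), the dropper is at (382,190) and the cup at (266,195). In the scene view the flask stands at the -y end.

```bash
python3 - <<'E'
from h import *
import cv2
c=dict(np.load("top0.npz"));P=pts(c);im=c["image"]
hsv=cv2.cvtColor(im,cv2.COLOR_RGB2HSV)
Z=P[...,2]
m=(hsv[...,0]>15)&(hsv[...,0]<35)&(hsv[...,1]>150)&(abs(Z-.2)<.012)
m[:, :200]=0;m[:,450:]=0
print("lid z",np.median(Z[m]))
r=cv2.minAreaRect((P[m][:,:2]*1000).astype(np.float32));print(r)
# yaw
b=cv2.boxPoints(r);print(b)
ctr=np.array(r[0])/1000
yaw=np.deg2rad(r[2]); 
while yaw>np.pi/4: yaw-=np.pi/2
while yaw<-np.pi/4: yaw+=np.pi/2
print("yaw",yaw,ctr)
R=np.array([[np.cos(yaw),-np.sin(yaw)],[np.sin(yaw),np.cos(yaw)]])
np.savez("chest.npz",R=R,ctr=ctr,yaw=yaw)
L=(P[...,:2]-ctr)@R; zl=Z-.2
roi=(abs(L[...,0])<.16)&(abs(L[...,1])<.08)&(zl>.015)&(zl<.08)
for lo,hi in((.018,.026),(.026,.034),(.036,.06)):
    k=roi&(zl>lo)&(zl<hi)
    n,lab,st,ce=cv2.connectedComponentsWithStats(k.astype(np.uint8))
    for i in range(1,n):
        if st[i,4]>4:
            q=L[lab==i];print(lo,st[i],q.min(0).round(4),q.max(0).round(4),zl[lab==i].mean().round(4))
cr=cv2.resize(im[125:270,240:450],None,fx=3.8,fy=3.8,interpolation=cv2.INTER_CUBIC)
cv2.imwrite("pics/crop0.png",cr[:,:,::-1])
E
```

```text
lid z 0.19898768899212294
((600.462890625, 48.908721923828125), (292.6702575683594, 399.4712219238281), 11.403759956359863)
[[ 417.5246    215.76758 ]
 [ 496.50873  -175.81738 ]
 [ 783.4012   -117.950134]
 [ 704.41705   273.63483 ]]
yaw 0.19903315834556448 [0.60046289 0.04890872]
0.018 [321 165   9  12  81] [ 0.0486 -0.0099] [0.0806 0.0098] 0.0219
0.018 [322 181  24  38 346] [-0.0583 -0.0431] [0.0383 0.0174] 0.022
0.018 [327 223  10   9  69] [-0.0914 -0.0111] [-0.0703  0.011 ] 0.0222
0.026 [320 175  12   7  61] [ 0.0373 -0.0139] [0.0527 0.015 ] 0.0283
0.026 [309 178  14  36 349] [-0.0433  0.0181] [0.047 0.044] 0.0292
0.026 [325 218  13   7  62] [-0.0738 -0.0147] [-0.0594  0.0148] 0.0281
0.026 [326 236  17  12 169] [-0.1312 -0.0198] [-0.1052  0.02  ] 0.029
0.036 [336 191  10   4  31] [-0.0044 -0.042 ] [ 0.0013 -0.0194] 0.0479
```

View pics/crop0.png

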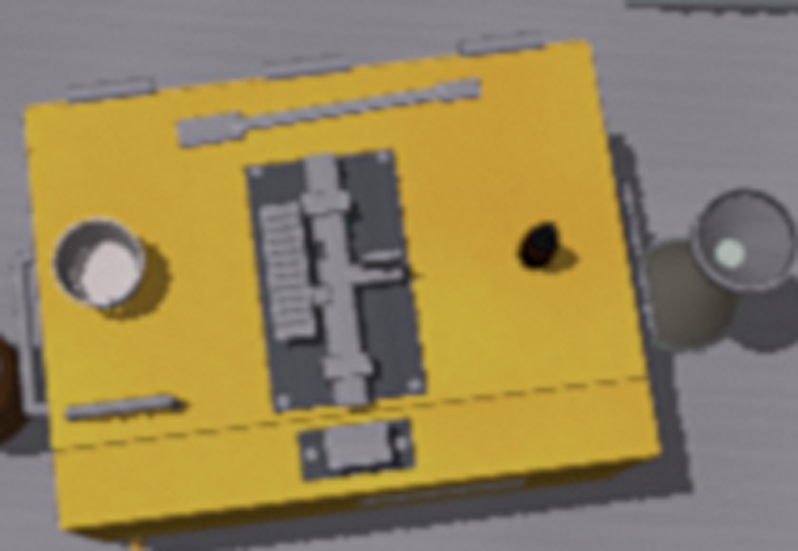

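The chest yaw is 0.199 rad and its centre is at (0.600, 0.049). The plate runs x -43 to +47 mm in the chest frame, and the tab's back face is at about +1 mm. I'll aim the TCP at chest x +18 mm, y 0, with the fingers set 62 mm apart.

Emit:
step_arm:
  delta_pos:
    - [0,0,1]
    - [0,0,1]
    - [0,0,1]
    - [0,0.5,0.5]
    - [0.5,1,0]
    - [0.5,1,0]
    - [0.5,1,0]
    - [0.5,1,0]
    - [0.5,1,0]
    - [0.5,1,0]
    - [0.5,1,0]
    - [0.5,1,0]
  turn: [0,0,0,0,-0.3,-0.3,-0.3,-0.3,-0.3,-0.38,0,0]
  grip: 0.46
  newtons: 20

```text
time: 1.3
ee_pos: [0.3576, -0.3549, 0.3093]
eef_rot: [0.995, 0.1, -0.0, -0.0]
ft_force: [-0.1, -0.9, -0.6]
width: 0.0472
grip_force: 0.0
```

Emit:
step_arm:
  delta_pos:
    - [0.6,1,0]
    - [0.6,1,0]
    - [0.6,1,0]
    - [0.6,1,0]
    - [0.6,1,0]
    - [0.6,1,0]
    - [0.6,1,0]
    - [0.6,1,0]
    - [0.6,1,0]
    - [0.6,1,0]
    - [0.6,1,0]
    - [0.6,1,0]
  turn: [0,0,0,0,0,0,0,0,0,0,0,0]

```text
time: 2.5
ee_pos: [0.5372, -0.0554, 0.3093]
eef_rot: [0.995, 0.1, -0.001, 0.0]
ft_force: [0.5, -0.5, -0.7]
width: 0.0469
grip_force: 0.0
```

Emit:
step_arm:
  delta_pos:
    - [0.65,0.86,0]
    - [0.65,0.86,0]
    - [0.65,0.86,0]
    - [0.65,0.86,0]
    - [0.65,0.86,-0.4]
    - [0,0,-0.4]
    - [0,0,0]
  turn: [0,0,0,0,0,0,0]

```text
time: 3.2
ee_pos: [0.6175, 0.0511, 0.2877]
eef_rot: [0.995, 0.1, -0.002, 0.0]
ft_force: [0.8, -0.4, -0.4]
width: 0.0474
grip_force: 0.0
```

```bash
python3 - <<'E'
from h import *
s=read_state();print(s["ee_pos"],s["eef_rot"])
c=camera("wrist");im=c["image"];np.savez("wrist1.npz",**c);print(c["mtx"],c["view"])
a=np.load("chest.npz");R,ctr=a["R"],a["ctr"]
print("tcp in chest",(s["ee_pos"][:2]-ctr)@R)
s2=camera("scene");P=pts(s2);L=(P[...,:2]-ctr)@R;zl=P[...,2]
# fingers from scene view: points between tip and body
k=(abs(L[...,0]-.02)<.06)&(abs(L[...,1])<.07)&(zl>s["ee_pos"][2]-.003)&(zl<s["ee_pos"][2]+.03)
print(k.sum(),L[k].min(0),L[k].max(0),zl[k].min())
sc=cv2.resize(s2["image"][80:260,240:460],(440,360),interpolation=cv2.INTER_CUBIC)
o=np.zeros((600,640,3),np.uint8);o[:400]=im;cv2.imwrite("pics/w1.png",im[:,:,::-1]);cv2.imwrite("pics/s1.png",sc[:,:,::-1])
E
```

```text
[0.61753689 0.05111718 0.28772667] [ 9.94957170e-01  1.00283162e-01 -1.86789244e-03  1.66664791e-04]
[[309.70691629   0.         320.0894428 ]
 [  0.         309.70691629 200.19046463]
 [  0.           0.           1.        ]] [[ 1.98570933e-01 -9.80086503e-01 -1.78743656e-04 -7.24310880e-02]
 [ 9.45250370e-01  1.91561125e-01 -2.64208390e-01 -5.44343860e-01]
 [ 2.58981317e-01  5.22951490e-02  9.64465601e-01 -6.15067522e-01]
 [ 0.00000000e+00  0.00000000e+00  0.00000000e+00  1.00000000e+00]]
tcp in chest [ 0.01717359 -0.00121104]
59 [ 0.00671517 -0.03735656] [ 0.02857712 -0.03278761] 0.2876373996092816
```

View pics/w1.png

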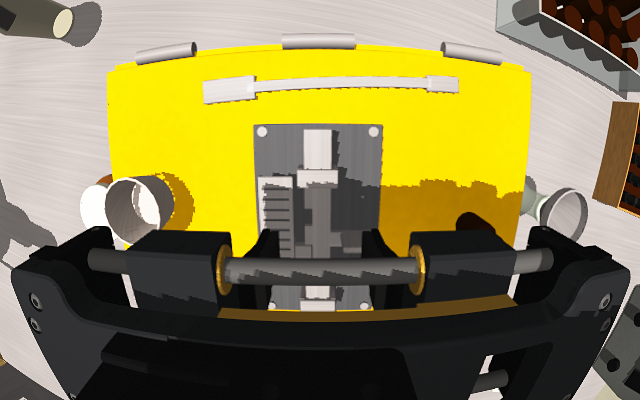

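View pics/s1.png

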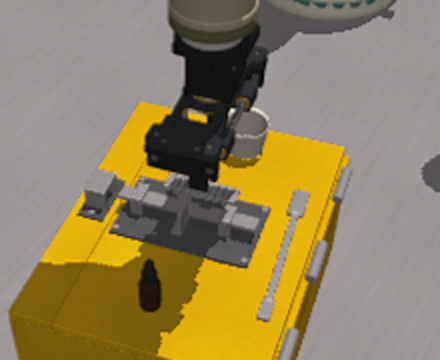

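Wrist view: the left fingertip (265,245) is over the ribbed plate and the right one (373,245) is behind the tab side. In the scene view the finger stands behind the tab with about 6 mm to spare. I'll make a small correction and then descend.

Emit:
step_arm:
  delta_pos:
    - [0.08,0.065,-0.5]
    - [0,0,-0.6]
    - [0,0,-0.6]
    - [0,0,-0.4]
    - [0,0,0]
    - [0,0,0]
  turn: [0,0,0,0,0,0]

```text
time: 3.9
ee_pos: [0.6208, 0.0521, 0.2375]
eef_rot: [0.995, 0.099, -0.0, 0.0]
ft_force: [-0.7, 0.9, 0.3]
width: 0.0469
grip_force: 0.0
```

Emit:
step_arm:
  delta_pos:
    - [0,0,-0.1]
    - [0,0,-0.1]
    - [0,0,0]
    - [0,0,0]
  turn: [0,0,0,0]

```text
time: 4.3
ee_pos: [0.6209, 0.0521, 0.2327]
eef_rot: [0.995, 0.099, 0.0, 0.0]
ft_force: [-0.5, 0.3, -0.4]
width: 0.047
grip_force: 0.0
```

Emit:
step_arm:
  delta_pos:
    - [0,0,-0.12]
    - [0,0,-0.12]
    - [0,0,0]
    - [0,0,0]
  turn: [0,0,0,0]

```text
time: 4.7
ee_pos: [0.6211, 0.0522, 0.2271]
eef_rot: [0.995, 0.099, 0.0, 0.0]
ft_force: [0.3, 0.3, 5.0]
width: 0.047
grip_force: 2.5
```

Emit:
step_arm:
  delta_pos:
    - [0,0,-0.1]
    - [0,0,-0.06]
    - [0,0,0]
    - [0,0,0]
  turn: [0,0,0,0]

```text
time: 5.1
ee_pos: [0.6212, 0.0523, 0.2234]
eef_rot: [0.995, 0.099, 0.001, 0.0]
ft_force: [-0.7, -0.2, 6.5]
width: 0.0467
grip_force: 3.4
```

Emit:
step_arm:
  delta_pos:
    - [0,0,-0.1]
    - [0,0,0]
    - [0,0,0]
  turn: [0,0,0]

```text
time: 5.4
ee_pos: [0.6212, 0.0523, 0.2211]
eef_rot: [0.995, 0.099, 0.001, 0.0]
ft_force: [-1.0, -0.7, 8.8]
width: 0.0469
grip_force: 4.0
```

```bash
python3 - <<'E'
from h import *
s=read_state();a=np.load("chest.npz");R,ctr=a["R"],a["ctr"]
print("tcp in chest",(s["ee_pos"][:2]-ctr)@R,s["ft_force"])
P=pts(camera("scene"));L=(P[...,:2]-ctr)@R;zl=P[...,2]-.2
k=(abs(L[...,1]-.031)<.009)&(zl>.01)&(zl<.04)&(L[...,0]>-.045)&(L[...,0]<0)
print("plate h",k.sum(),np.median(zl[k]))
k=(abs(L[...,1]+.031)<.009)&(zl>.049)&(zl<.056)&(abs(L[...,0])<.006)
print("tab",k.sum(),L[k].min(0),L[k].max(0))
E
```

```text
tcp in chest [ 0.02096145 -0.00080387] [-1.01402265 -0.69712139  8.83766956]
plate h 0 nan
  return _methods._mean(a, axis=axis, dtype=dtype,
  ret = ret.dtype.type(ret / rcount)
Traceback (most recent call last):
ValueError: zero-size array to reduction operation minimum which has no identity
```

The plate is about 9 mm down at 8.8 N. Next I'll slide along the chest's -x axis.

Emit:
step_arm:
  delta_pos:
    - [-0.12,-0.024,0]
    - [-0.12,-0.024,0]
    - [-0.12,-0.024,0]
    - [-0.12,-0.024,0]
    - [0,0,0]
  turn: [0,0,0,0,0]

```text
time: 5.95
ee_pos: [0.6106, 0.0503, 0.2219]
eef_rot: [0.995, 0.099, 0.003, -0.0]
ft_force: [3.9, 1.3, 7.7]
width: 0.0473
grip_force: 4.1
```

Emit:
step_arm:
  delta_pos:
    - [-0.1,-0.02,0]
    - [-0.1,-0.02,0]
    - [-0.1,-0.02,0]
    - [0,0,0]
  turn: [0,0,0,0]

```text
time: 6.35
ee_pos: [0.6032, 0.0489, 0.2219]
eef_rot: [0.995, 0.099, 0.003, -0.0]
ft_force: [6.6, 0.7, 7.5]
width: 0.0471
grip_force: 4.2
```

Emit:
step_arm:
  delta_pos:
    - [-0.1,-0.02,-0.02]
    - [-0.1,-0.02,0]
    - [-0.1,-0.02,0]
    - [-0.1,-0.02,0]
    - [0,0,0]
  turn: [0,0,0,0,0]

```text
time: 6.85
ee_pos: [0.5934, 0.0469, 0.2216]
eef_rot: [0.995, 0.099, 0.003, -0.0]
ft_force: [6.2, 1.7, 8.0]
width: 0.0468
grip_force: 4.2
```

Emit:
step_arm:
  delta_pos:
    - [-0.1,-0.02,0]
    - [-0.1,-0.02,0]
    - [-0.1,-0.02,0]
    - [0,0,0]
  turn: [0,0,0,0]

```text
time: 7.25
ee_pos: [0.5859, 0.0454, 0.2216]
eef_rot: [0.995, 0.099, 0.003, -0.0]
ft_force: [5.8, 1.5, 8.6]
width: 0.0472
grip_force: 4.3
```

```bash
python3 - <<'E'
from h import *
s=read_state();a=np.load("chest.npz");R,ctr=a["R"],a["ctr"]
print("tcp in chest",(s["ee_pos"][:2]-ctr)@R,s["ft_force"])
for n in("scene","top"):
    P=pts(camera(n));L=(P[...,:2]-ctr)@R;zl=P[...,2]-.2
    k=(abs(L[...,1]+.031)<.014)&(zl>.03)&(zl<.055)&(abs(L[...,0]+.02)<.02)
    if k.any(): print(n,k.sum(),L[k].min(0),L[k].max(0),np.median(L[k],0))
    k=(abs(L[...,1])<.012)&(zl>.018)&(zl<.026)&(L[...,0]>.05)
    if k.any(): print("bar tail",L[k].max(0))
E
```

```text
tcp in chest [-0.01501211 -0.00057043] [5.83424086 1.47826975 8.64782577]
scene 15 [-0.03114012 -0.04490663] [-0.00427752 -0.03284028] [-0.02692963 -0.04046053]
bar tail [0.05914178 0.01075779]
```

Emit:
step_arm:
  delta_pos:
    - [-0.08,-0.016,0]
    - [-0.08,-0.016,0]
    - [0,0,0]
  turn: [0,0,0]

```text
time: 7.65
ee_pos: [0.5831, 0.0449, 0.2216]
eef_rot: [0.995, 0.1, 0.004, -0.0]
ft_force: [12.0, 2.8, 4.6]
width: 0.047
grip_force: 8.9
```

Emit:
step_arm:
  delta_pos:
    - [-0.06,-0.012,0]
    - [-0.06,-0.012,0]
    - [0,0,0]
  turn: [0,0,0]

```text
time: 7.95
ee_pos: [0.5829, 0.0448, 0.2219]
eef_rot: [0.995, 0.1, 0.008, -0.001]
ft_force: [30.4, 4.5, -3.7]
width: 0.0471
grip_force: 16.7
```

Contact has stiffened to 30 N, so this is probably the stop. I'll check the bolt's travel against the same view from the start.

```bash
python3 - <<'E'
from h import *
a=np.load("chest.npz");R,ctr=a["R"],a["ctr"]
for c in(dict(np.load("scene0.npz")),camera("scene"),dict(np.load("top0.npz")),camera("top")):
    P=pts(c);L=(P[...,:2]-ctr)@R;zl=P[...,2]-.2
    k=(abs(L[...,1])<.008)&(zl>.018)&(zl<.026)&(L[...,0]>.03)
    k2=(abs(L[...,1])<.008)&(zl>.018)&(zl<.026)&(L[...,0]<-.06)
    for q in(k,k2): print(q.sum(),L[q].min(0) if q.any() else 0,L[q].max(0) if q.any() else 0)
E
```

```text
75 [ 0.03040805 -0.00773258] [0.07991666 0.00785597]
56 [-0.62995965 -0.00751501] [-0.06028952  0.00791243]
18 [ 0.03024118 -0.00786083] [0.05754162 0.00473563]
29 [-0.62941871 -0.00748534] [-0.096929    0.00652617]
87 [ 0.03052247 -0.00774816] [0.08056226 0.0079121 ]
56 [-0.12602185 -0.00792554] [-0.06183774  0.00787002]
0 0 0
0 0 0
```

Emit:
step_arm:
  delta_pos:
    - [0.06,0.012,0]
    - [0,0,0]
  turn: [0,0]

```text
time: 8.25
ee_pos: [0.583, 0.0449, 0.2218]
eef_rot: [0.995, 0.1, 0.006, -0.001]
ft_force: [20.0, 2.4, 0.8]
width: 0.0468
grip_force: 13.6
```

Still pressed on the stop. I'll ease off a little more, then lift slowly so the catch rises while the bolt is held home.

Emit:
step_arm:
  delta_pos:
    - [0.04,0.008,0]
    - [0,0,0.1]
    - [0,0,0.1]
    - [0,0,0.1]
    - [0,0,0.1]
    - [0,0,0.1]
    - [0,0,0]
  turn: [0,0,0,0,0,0,0]

```text
time: 8.95
ee_pos: [0.5825, 0.0456, 0.232]
eef_rot: [0.995, 0.1, 0.004, -0.001]
ft_force: [20.3, 5.0, -9.8]
width: 0.047
grip_force: 10.4
```

Emit:
step_arm:
  delta_pos:
    - [0.1,0.02,0]
    - [0.1,0.02,0]
    - [0.1,0.02,0]
    - [0,0,0.1]
    - [0,0,0.2]
    - [0,0,0]
  turn: [0,0,0,0,0,0]

```text
time: 9.55
ee_pos: [0.5871, 0.0454, 0.2406]
eef_rot: [0.995, 0.099, 0.001, 0.0]
ft_force: [0.1, -0.2, 0.1]
width: 0.0469
grip_force: 0.0
```

Emit:
step_arm:
  delta_pos:
    - [0,0,0.6]
    - [0,0,1]
    - [0,0,1]
    - [0,0,1]
    - [-0.9,-0.2,0.6]
    - [-1,-0.2,0]
    - [-1,-0.2,0]
    - [-1,-0.2,0]
    - [-1,-0.2,0]
    - [-1,-0.2,0]
    - [0,0,0]
  turn: [0,0,0,0,0,0,0,0,0,0,0]

```text
time: 10.65
ee_pos: [0.4376, 0.015, 0.3464]
eef_rot: [0.995, 0.099, 0.001, 0.001]
ft_force: [0.3, -0.4, 0.4]
width: 0.0472
grip_force: 0.0
```

```bash
python3 - <<'E'
from h import *
a=np.load("chest.npz");R,ctr=a["R"],a["ctr"]
for n in("scene","top"):
    c=camera(n)
    for lab,cc in(("before",dict(np.load(n+"0.npz"))),("after",c)):
        P=pts(cc);L=(P[...,:2]-ctr)@R;zl=P[...,2]-.2
        k=(abs(L[...,1]+.031)<.009)&(zl>.036)&(zl<.055)&(abs(L[...,0]+.015)<.03)
        p=(abs(L[...,1]-.031)<.008)&(abs(L[...,0])<.035)&(zl>.01)&(zl<.04)
        print(n,lab,"tab",k.sum(),np.median(L[k],0) if k.any() else 0,"plate h",p.sum(),np.median(zl[p]) if p.any() else 0)
    im=c["image"]
    cr=im[80:260,220:460] if n=="scene" else im[110:290,200:460]
    cv2.imwrite(f"pics/{n}9.png",cv2.resize(cr,None,fx=3,fy=3,interpolation=cv2.INTER_CUBIC)[:,:,::-1])
print(read_state()["ft_force"])
E
```

```text
scene before tab 19 [-0.00045285 -0.03285927] plate h 147 0.028795127006999766
scene after tab 24 [-0.03012441 -0.0315563 ] plate h 145 0.028904397524942727
top before tab 24 [-0.00246001 -0.03087626] plate h 173 0.029326626852754945
top after tab 0 0 plate h 90 0.029410480209512424
[ 0.57212929 -0.35008868  0.74160395]
```

View pics/scene9.png

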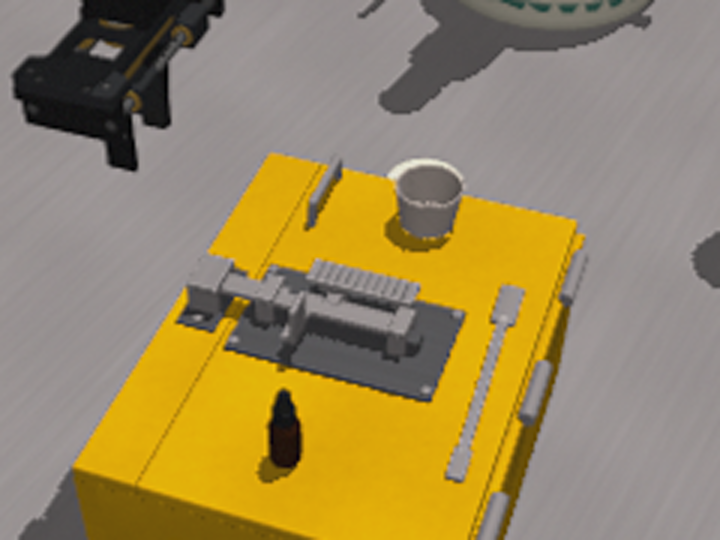

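The bolt now sits in the keep at crop (210,280). The tab has travelled about 29.7 mm, and the plate is back at its original height. The dropper, cup and spatula haven't moved and the arm is clear, so I'm handing in.

```bash
python3 -c "
from bench import *
print(close_job())"
```

```text
the job is handed in; nothing more can be done
None
```

The bolt is home in its keep (about 29.7 mm of travel measured), the catch has sprung back up, the arm is clear, and the job is handed in; no verdict was returned.

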